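# Draw the red stirring stick out of the stirrer bin

## Robot

A 6-joint arm with a two-finger parallel gripper is mounted at the origin on the work surface. World frame = base frame: x ahead of the robot, y to its left, z up, the work surface at z = 0. Lengths are in m, angles in degrees, forces in N, time in s.
With the tool pointing down it reaches from about 0.4 to 0.825 m from the base axis. Payload 7 kg.
Tool frame: the origin (TCP) lies at the very end of the fingers, on their centre line; the grasp point (between the pads) lies 19 mm behind it; z points along the fingers, y is the line along which they close (so a half turn about z gives the same grasp; the last joint's range is limited). The gripper opens to 88 mm and grips with 3 to 60 N. Pads are 19 mm wide; open, the fingers measure 130 mm over their backs; the gripper's body (78 mm by 193 mm) begins 47 mm behind the grasp point.
Start: joints at [-59.181, 20.546, 0.682, 0, -70.136, -16.507], TCP at [0.167, -0.654, 0.204] pointing down, gripper open.
Joint ranges: [-176.03, 176.03], [-82.01, 121.73], [-58.28, 71.71], [-173.87, 95.51], [-174.79, -0.11], [-173.66, 173.66]. Speed limits (degrees/s): [136.94, 136.94, 172.46, 180, 180, 180].

## Interface

Orientations are given as [roll, pitch, yaw] about the fixed x, y, z axes, in that order (R = Rz(yaw) Ry(pitch) Rx(roll)).
In Python, from plant import get_obs, snapshot, camera_params, close_job, boxes_of, cut_out, landmark_of gives the robot as it stands.
- The arm moves only by the shell command python3 -m inch 'ROWS' [OPENING]. ROWS is text: rows parted by semicolons, each of 6 numbers parted by spaces: the shift along the tool's x, y, z in units of 30 cm (1.0 is 30 cm), then the turn, a rotation vector about the tool's x, y, z in units of pi rad (1.0 is pi rad). A call has 1 to 10 rows; each row is the pose to reach, as a shift and turn from the pose commanded when the call began, along the tool's axes at that moment, turning the shorter way round; what a row does not reach only later rows make up. A row lasts 1/12 s, in which the tool goes at most 41.7 mm and 7.16 degrees, less where a joint would pass 70% of its speed; a pose out of reach is approached as far as the arm can. A call with a number of a shift or a turn outside -1 to 1 is refused whole. A call with a gripper value outside its range is refused whole. OPENING is the closure, from -1 (fully open) to 1 (shut), set as the call begins (- or left out, the last holds). The fingers move at their own pace and stop on an object; the grip force is fixed at half the most. Time passes only in rows, so rows that repeat a pose let the fingers close. It gives the time, the measured TCP pose, the force, the opening and the grip force at its end, in the units of the state.
- get_obs(): the state, without advancing time (a new reading comes with each control period).
- snapshot(name): name is "scene" or "top" or "wrist"; returns the picture (420x560x3 uint8, red, green, blue); there is no depth.
- camera_params(name): a dict with "mtx" (3x3 intrinsics, pixels), "rvec" (rotation vector, rad) and "tvec" (3), from world to camera coordinates, as OpenCV has them. Camera axes: x right, y down, z forward; pixel columns grow to the right and rows downward; lengths in m; the calibration is good to about 2 mm. A picture is of the moment at which its call begins: read the wrist's pose just before it. camera_params takes no time and is no camera call; for the wrist camera it gives the pose at the moment of the call.
- close_job(): hands the job in; it is judged then, once.
Trained networks look in the newest picture that a camera, given by its name, has taken for a name from the list of things; names that differ only in an ending like _2 or _b are one class to them, and where a whole thing is asked for, a point or a joint stands for the part that bears it (a point fixed in the world has none). Each returns a list of dicts, best first, with "p" (0 to 1); they miss things now and then, are a little off and sometimes report something else, mostly with a low value. They report only what shows in the picture. A call takes as long as a camera call.
- boxes_of(camera, thing): "rect" ([left, top, width, height] in pixels, round what is visible of it).
- cut_out(camera, thing): "pixels" (420x560 bool, what is visible of it) and "rect" ([left, top, width, height] in pixels, round what is visible of it).
- landmark_of(camera, thing): "uv" ([column, row] in pixels: a listed point, or the origin of a listed thing).
The state is a dict: "clock": time; "joint_pos": joint angles; "qvel": joint speeds; "tau": joint torques, N m; "tool_pos": TCP position; "orientation": TCP orientation; "force": force on the tool from outside, world axes, zero at the start; "moment": the same for the moment, N m; "opening": finger opening in m; "gripper_force": force on a finger pad.
Only numpy, scipy, OpenCV 4.12 (cv2) and the standard library are available. Lean on these libraries where they do the work, as an engineer would, in place of code of your own. Each camera call takes 0.05 s, during which the arm holds its last target. There are 200 camera calls.

## Task

Draw the red-ended stirring stick out of its slot in the grey stirrer bin, keeping it tilted as it leans so that it slides over the sill, and lay it flat lengthwise in the middle of the metal drip tray. Lower it into the tray before you let go, and leave the white and green sticks in their slots undisturbed.

Things in the scene. Friction and masses are not known exactly. Their poses are not given: they have to be found in the camera images.
- stick_red: Red-ended wooden stirring stick, 320 mm long, 18 x 18 (all sizes mm), about 70 g; outer 110 painted, last 110 (blade) 12 across y. Origin: its centre; x along it, painted end (-160) to blade (+160), z: upper face. Leans about 18 degrees in a slot of the fixed grey bin: painted end up and 107 out of the wall, to the robot's right; blade on the bin's floor. Free once drawn 215 along its axis.
- stick_white: Bystander: the same stick with a white end, in another of the bin's three slots, parallel to the red one, 72 or 144 away. The bin is 220 deep, 240 wide, 125 high, walls 6, roofed with a cloudy clear sheet: sticks leave only through their slots, windows 30 wide with sill at 70 and upper edge at 115 above the table. Which slot holds which stick varies.
- stick_green: Bystander: the same stick with a green end, in the remaining slot, 72 or 144 from the red one. Between neighbouring painted ends 54 is free: open the gripper to only about 45 when going down over one.
- tray: Fixed shallow aluminium drip tray lined with paper, 390 x 130 outside, 14 high, walls 5, floor's upper face 5 above the table. Origin: centre of its underside; x along its length, z up; its +x points roughly to +y (the bin's side). Either way round is right for the stick.

How it is judged (in metres and radians):
On the way:
1. the red stick is lowered into the tray while still held (x of stick_red in the frame of tray between -0.04 and 0.04 m and y of stick_red in the frame of tray between -0.05 and 0.05 m and z of stick_red in the frame of tray below 0.045 m and contact force between the fingers and stick_red above 0.5 N), for 0.1 s.
At the end, for the whole second after the job is handed in: The red stick lies flat on the tray's floor (not propped on its rim), at rest and released, along the tray within 15 degrees, its centre within 40 mm of the tray's centre lengthwise and 50 mm across; the white and green sticks are within 30 mm of where they began (x of stick_red in the frame of tray between -0.04 and 0.04 m and y of stick_red in the frame of tray between -0.05 and 0.05 m and z of stick_red in the frame of tray between 0.008 and 0.018 m and angle between stick_red's own x axis and vertical between 1.4 and 1.74 rad and angle between the x axis of stick_red and the x axis of tray, either way round below 0.26 rad and linear speed of stick_red below 0.02 m/s and angular speed of stick_red below 0.2 rad/s and distance of each of stick_white, stick_green from where it was at the start of the episode below 0.03 m); the robot touches nothing.
It fails at once if the white stick is moved by more than 30 mm (distance of stick_white from where it was at the start of the episode above 0.03 m).
It fails at once if the green stick is moved by more than 30 mm (distance of stick_green from where it was at the start of the episode above 0.03 m).
It also fails if it takes over 38 s, if anything falls off the work surface, if the arm or the gripper's body presses on something with over 40 N, if the wrist force passes 120 N, or if a joint passes its speed limit or range.

## Working session

There is one attempt and no reset: what is moved stays moved. The work goes in short steps, Python scripts to look and compute and a shell command to move; the robot and the scene stay as the last step left them, time stands still between calls to the robot, and variables do not carry over. Pictures are saved under pics/ and viewed, at most 11 in all, crops included, and the job is handed in when it is done.

```bash
mkdir -p pics
cat > h.py <<'E'
import numpy as np, cv2
from scipy.spatial.transform import Rotation as R
from plant import *
def save(cam,name):
    im=snapshot(cam); cv2.imwrite(f'pics/{name}.png',im[:,:,::-1]); return im
def P(cam):
    c=camera_params(cam); K=np.array(c['mtx'],float); Rm=cv2.Rodrigues(np.array(c['rvec'],float))[0]; t=np.array(c['tvec'],float).ravel()
    return K,Rm,t
def ray(cam,uv):
    K,Rm,t=P(cam); d=Rm.T@np.linalg.solve(K,[uv[0],uv[1],1]); return -Rm.T@t, d/np.linalg.norm(d)
def plane(cam,uv,z):
    c,d=ray(cam,uv); return c+d*(z-c[2])/d[2]
def proj(cam,p):
    K,Rm,t=P(cam); q=K@(Rm@np.array(p)+t); return q[:2]/q[2]
def tri(obs):
    A=np.zeros((3,3));b=np.zeros(3)
    for cam,uv in obs:
        c,d=ray(cam,uv); M=np.eye(3)-np.outer(d,d); A+=M;b+=M@c
    return np.linalg.solve(A,b)
E
python3 - <<'E'
from h import *
ims=[save(c,c+'0') for c in ('scene','top','wrist')]
for c in ('scene','top','wrist'):
    print(c,'pos',np.round(ray(c,(280,210))[0],3))
    for th in ('stick_red','stick_white','stick_green','tray'):
        print(th,[(np.round(r['uv'],1).tolist(),round(r['p'],2)) for r in landmark_of(c,th)[:2]],[(np.round(r['rect']).tolist(),round(r['p'],2)) for r in cut_out(c,th)[:2]])
o=get_obs();print(o['clock'],o['tool_pos'],o['orientation'],o['opening'])
E
```

```text
scene pos [1.291 0.094 0.61 ]
stick_red [] [([327.0, 208.0, 63.0, 34.0], 0.95)]
stick_white [] [([329.0, 232.0, 66.0, 39.0], 0.62)]
stick_green [] [([331.0, 185.0, 58.0, 33.0], 0.83)]
tray [([174.8, 240.7], 0.72)] [([60.0, 196.0, 231.0, 88.0], 0.97)]
top pos [0.492 0.009 1.008]
stick_red [] [([180.0, 188.0, 57.0, 20.0], 0.74)]
stick_white [] [([179.0, 150.0, 60.0, 13.0], 0.74)]
stick_green [] [([181.0, 231.0, 57.0, 15.0], 0.74)]
tray [([388.7, 214.3], 0.86)] [([282.0, 171.0, 217.0, 95.0], 0.7)]
wrist pos [ 0.085 -0.674  0.385]
stick_red [] []
stick_white [] []
stick_green [] []
tray [] []
1.35 [ 0.16685077 -0.65406022  0.20398342] [-1.79997094e+02  3.52349817e-04 -1.65687648e+02] 0.08779243125942787
```

Run:
```python
import cv2,numpy as np
a=cv2.imread('pics/scene0.png');b=cv2.imread('pics/top0.png')
c=np.hstack([a,b]);print(c.shape)
cv2.imwrite('pics/both.png',cv2.resize(c,(800,300),interpolation=cv2.INTER_AREA))
d=np.vstack([cv2.resize(a[160:290,300:500],None,fx=3,fy=2.2),cv2.resize(b[120:270,160:360],None,fx=3,fy=2)])
cv2.imwrite('pics/crop.png',d);print(d.shape)
```

```text
(420, 1120, 3)
(586, 600, 3)
```

View pics/top0.png

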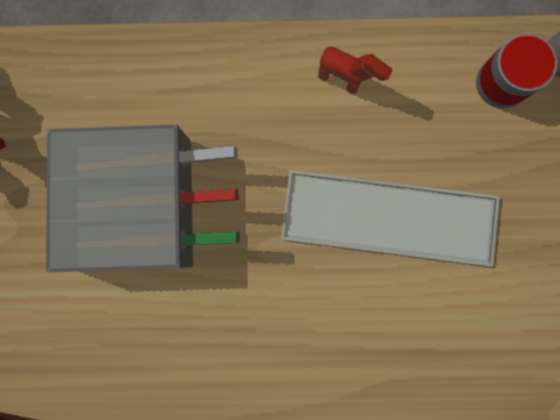

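View pics/scene0.png

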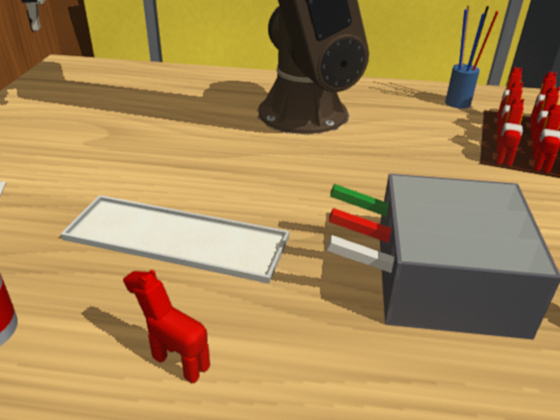

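Top view: red stick is the middle one, at (185–237, 196), white at (236, 153), green at (238, 238). The bin is on the left (+y) and the tray is centred near (390, 215). The scene view agrees, with the red painted end at (332, 216). Next I fit the stick and tray models to the masks in both views.

```bash
cat > fit.py <<'E'
from h import *
from scipy.optimize import minimize
def hull(cam,pts):
    q=np.array([proj(cam,p) for p in pts],np.float32); return cv2.convexHull(q)[:,0]
def mask_of(cam,th):
    r=cut_out(cam,th); return r[0]['pixels'].astype(np.uint8) if r else None
def raster(h):
    S=4; m=np.zeros((420*S,560*S),np.uint8)
    cv2.fillConvexPoly(m,np.round((h+.5)*S).astype(np.int32),1); return cv2.resize(m.astype(np.float32),(560,420),interpolation=cv2.INTER_AREA)
def cost(masks,pts):
    return sum(np.abs(raster(hull(c,pts))-m).sum()/m.sum() for c,m in masks.items())
C=np.array([[i,j,k] for i in (0,1) for j in (-1,1) for k in (-1,1)],float)
def stick(p): # painted-end centre, yaw off +y, lean, visible length
    e,yaw,lean,L=p[:3],p[3],p[4],p[5]
    x=np.array([-np.sin(yaw)*np.cos(lean),np.cos(yaw)*np.cos(lean),-np.sin(lean)]); y=np.cross([0,0,1],x);y/=np.linalg.norm(y);z=np.cross(x,y)
    return e+C*[L,.009,.009]@np.array([x,y,z])
def tray(p):
    Rm=R.from_euler('z',p[2]).as_matrix(); b=C.copy();b[:,0]=b[:,0]*2-1
    q=b*[.195,.065,.007]+[0,0,.007]; return q@Rm.T+[p[0],p[1],0]
def fit(masks,f,p0,sc):
    best=None
    p=np.array(p0,float)
    for s in (1,.4,.15):
        sim=np.vstack([p]+[p+s*np.eye(len(p))[i]*sc[i] for i in range(len(p))])
        r=minimize(lambda v:cost(masks,f(v)),p,method='Nelder-Mead',options=dict(initial_simplex=sim,maxiter=250,xatol=1e-5,fatol=1e-4)); p=r.x
    return p,r.fun
E
python3 - <<'E'
from fit import *
snapshot('scene');snapshot('top')
M=lambda th:{c:mask_of(c,th) for c in('scene','top')}
mt=M('tray'); c=plane('top',(389,215),.01); print('tray c',c)
p,f=fit(mt,tray,[c[0],c[1],np.pi/2-.09],[.02,.02,.1]);print('tray',np.round(p,4),np.degrees(p[2]),f)
for th,uv in(('stick_red',((332,218),(236,195))),('stick_white',((332,243),(235,153))),('stick_green',((334,191),(237,238)))):
    m=M(th); e=tri([('scene',uv[0]),('top',uv[1])])
    p,f=fit(m,stick,[*e,0,.31,.107],[.01,.01,.01,.08,.08,.01]); print(th,np.round(e,3),np.round(p,4),np.degrees(p[3:5]).round(1),round(f,3))
# bin wall top edge & corners at z=.125
for uv in((48,128),(178,126),(180,268),(48,270)): print(plane('top',uv,.125).round(3))
E
```

```text
tray c [ 0.56696718 -0.17612115  0.01      ]Traceback (most recent call last):
  File "<stdin>", line 5, in <module>
  File "fit.py", line 25, in fit
    r=minimize(lambda v:cost(masks,f(v)),p,method='Nelder-Mead',options=dict(initial_simplex=sim,maxiter=250,xatol=1e-5,fatol=1e-4)); p=r.x
    res = _minimize_neldermead(fun, x0, args, callback, bounds=bounds,
                               **options)
    fxr = func(xr)
    fx = function(np.copy(x), *(wrapper_args + args))
  File "fit.py", line 25, in <lambda>
    r=minimize(lambda v:cost(masks,f(v)),p,method='Nelder-Mead',options=dict(initial_simplex=sim,maxiter=250,xatol=1e-5,fatol=1e-4)); p=r.x
                        ~~~~^^^^^^^^^^^^
  File "fit.py", line 11, in cost
    return sum(np.abs(raster(hull(c,pts))-m).sum()/m.sum() for c,m in masks.items())
  File "fit.py", line 11, in <genexpr>
    return sum(np.abs(raster(hull(c,pts))-m).sum()/m.sum() for c,m in masks.items())
                             ~~~~^^^^^^^
  File "fit.py", line 4, in hull
    q=np.array([proj(cam,p) for p in pts],np.float32); return cv2.convexHull(q)[:,0]
                ~~~~^^^^^^^
  File "h.py", line 14, in proj
    K,Rm,t=P(cam); q=K@(Rm@np.array(p)+t); return q[:2]/q[2]
           ~^^^^^
  File "h.py", line 7, in P
    c=camera_params(cam); K=np.array(c['mtx'],float); Rm=cv2.Rodrigues(np.array(c['rvec'],float))[0]; t=np.array(c['tvec'],float).ravel()
ValueError: time passes only in moves, steps and waits
```

```bash
python3 - <<'E'
s=open('h.py').read()
s=s.replace("def P(cam):\n    c=camera","_c={}\ndef P(cam):\n    if cam in _c: return _c[cam]\n    c=camera").replace("    return K,Rm,t\n","    _c[cam]=(K,Rm,t); return K,Rm,t\n")
open('h.py','w').write(s)
E
python3 - <<'E'
from fit import *
snapshot('scene');snapshot('top')
M=lambda th:{c:mask_of(c,th) for c in('scene','top')}
mt=M('tray'); c=plane('top',(389,215),.01)
p,f=fit(mt,tray,[c[0],c[1],np.pi/2-.09],[.02,.02,.1]);print('tray',np.round(p,4),np.degrees(p[2]),f)
for th,uv in(('stick_red',((332,218),(236,195))),('stick_white',((332,243),(235,153))),('stick_green',((334,191),(237,238)))):
    m=M(th); e=tri([('scene',uv[0]),('top',uv[1])])
    p,f=fit(m,stick,[*e,0,.31,.107],[.01,.01,.01,.08,.08,.01]); print(th,np.round(e,3),np.round(p,4),np.degrees(p[3:5]).round(1),round(f,3))
for uv in((48,128),(178,126),(180,268),(48,270)): print(plane('top',uv,.125).round(3))
print(get_obs()['clock'])
E
```

```text
tray [ 0.5623 -0.1765  1.4275] 81.79211047605804 0.0353641187948814
stick_red [0.597 0.1   0.103] [0.598  0.0977 0.112  0.0227 0.3188 0.1024] [ 1.3 18.3] 0.116
stick_white [0.669 0.102 0.108] [0.6698 0.1003 0.112  0.0246 0.3288 0.1018] [ 1.4 18.8] 0.159
stick_green [0.524 0.099 0.107] [0.5249 0.0978 0.1123 0.0061 0.3234 0.1003] [ 0.4 18.5] 0.18
[0.713 0.413 0.125]
[0.713 0.193 0.125]
[0.476 0.189 0.125]
[0.475 0.407 0.125]
2.05
```

```bash
cat > goto.py <<'E'
from h import *
E=np.array([.598,.0977,.112]); yaw,lean=.021,.318
sx=np.array([-np.sin(yaw)*np.cos(lean),np.cos(yaw)*np.cos(lean),-np.sin(lean)])
sy=np.cross([0,0,1],sx);sy/=np.linalg.norm(sy);sz=np.cross(sx,sy)
RG=np.column_stack([-sx,sy,-sz])
def G(s,below): return E+s*sx-below*sz      # TCP for grasp at s, tip 'below' the axis
def pose():
    o=get_obs(); return np.array(o['tool_pos']),R.from_euler('xyz',o['orientation'],degrees=True).as_matrix(),o
def row(p,Rm,pt,Rt):
    return np.r_[Rm.T@(pt-p)/.3, R.from_matrix(Rm.T@Rt).as_rotvec()/np.pi]
E
python3 - <<'E'
from goto import *
p,Rm,o=pose(); t=G(.045,-.10); print('target',t, R.from_matrix(RG).as_euler('xyz',degrees=True))
w=[np.array([.33,-.35,.25]),np.array([.50,-.05,.25]),t]
rv=R.from_matrix(Rm.T@RG)
q=p;Q=Rm
for i,x in enumerate(w):
    f=(.45,.9,1)[i]; Qn=Rm@R.from_rotvec(rv.as_rotvec()*f).as_matrix()
    print(row(q,Q,x,Qn).round(4)); q,Q=x,Qn
E
```

```text
target [0.59644589 0.17169425 0.19291623] [180.         -18.22005789 -88.79678863]
[-0.7775  0.8475 -0.1535  0.0305  0.0385 -0.1905]
[-1.113   0.2301 -0.1717  0.0305  0.0385 -0.1905]
[-0.7939 -0.2329 -0.0334  0.0068  0.0085 -0.0423]
```

```bash
python3 -m inch '-0.78 0.85 -0.15 0.03 0.04 -0.19;-0.78 0.85 -0.15 0.03 0.04 -0.19;-0.78 0.85 -0.15 0.03 0.04 -0.19;-0.78 0.85 -0.15 0.03 0.04 -0.19;-0.78 0.85 -0.15 0.03 0.04 -0.19;-0.78 0.85 -0.15 0.03 0.04 -0.19;-0.78 0.85 -0.15 0.03 0.04 -0.19;-0.78 0.85 -0.15 0.03 0.04 -0.19;-0.78 0.85 -0.15 0.03 0.04 -0.19;-0.78 0.85 -0.15 0.03 0.04 -0.19' 0
python3 - <<'E'
from goto import *
p,Rm,o=pose();x=np.array([.5,-.07,.25])
print(row(p,Rm,x,RG).round(4))
E
```

```text
clock: 2.88
tool_pos: [0.3326, -0.3469, 0.2502]
orientation: [-176.8, -8.3, -131.4]
force: [0.3, -0.4, 0.6]
opening: 0.0444
gripper_force: 0.0
[-1.0504  0.1833 -0.1623  0.0376  0.0463 -0.232 ]
```

```bash
python3 -m inch '-1 0.17 -0.15 0.038 0.046 -0.232;-1 0.17 -0.15 0.038 0.046 -0.232;-1 0.17 -0.15 0.038 0.046 -0.232;-1 0.17 -0.15 0.038 0.046 -0.232;-1 0.17 -0.15 0.038 0.046 -0.232;-1 0.17 -0.15 0.038 0.046 -0.232;-1 0.17 -0.15 0.038 0.046 -0.232;-1 0.17 -0.15 0.038 0.046 -0.232;-1 0.17 -0.15 0.038 0.046 -0.232;-1 0.17 -0.15 0.038 0.046 -0.232'
python3 - <<'E'
from goto import *
p,Rm,o=pose()
print(row(p,Rm,G(.045,-.1),RG).round(4))
E
```

```text
clock: 3.72
tool_pos: [0.4923, -0.0869, 0.2467]
orientation: [179.8, -18.2, -88.9]
force: [-0.4, -0.5, -0.3]
opening: 0.0439
gripper_force: 0.0
[-8.684e-01 -3.632e-01 -9.730e-02  1.000e-03  2.000e-04 -6.000e-04]
```

```bash
python3 -m inch '-0.868 -0.363 -0.097 0.001 0 0;-0.868 -0.363 -0.097 0.001 0 0;-0.868 -0.363 -0.097 0.001 0 0;-0.868 -0.363 -0.097 0.001 0 0;-0.868 -0.363 -0.097 0.001 0 0;-0.868 -0.363 -0.097 0.001 0 0;-0.868 -0.363 -0.097 0.001 0 0;-0.868 -0.363 -0.097 0.001 0 0;-0.868 -0.363 -0.097 0.001 0 0'
python3 - <<'E'
from goto import *
im=save('wrist','w1'); p,Rm,o=pose(); print(p,o['clock'])
print(row(p,Rm,G(.045,.011),RG).round(4))
e=proj('wrist',E);print('pred end',e,proj('wrist',E+.1*sx))
for th in('stick_red','stick_white','stick_green'): print(th,[(np.round(r['rect']).tolist(),round(r['p'],2)) for r in cut_out('wrist',th)[:2]])
E
```

```text
clock: 4.47
tool_pos: [0.5966, 0.1707, 0.1922]
orientation: [180.0, -18.2, -89.0]
force: [-0.7, 0.5, -0.2]
opening: 0.0437
gripper_force: 0.0
[0.59628768 0.16985654 0.19295072] 4.5167
[-5.800e-03 -1.000e-03  3.682e-01  3.000e-04  1.000e-04 -1.200e-03]
pred end [280.92409015 157.18702733] [281.45674772 257.32156436]
stick_red [([272.0, 157.0, 18.0, 106.0], 0.62)]
stick_white [([187.0, 157.0, 30.0, 107.0], 0.55)]
stick_green [([343.0, 154.0, 28.0, 111.0], 0.78)]
```

View pics/w1.png

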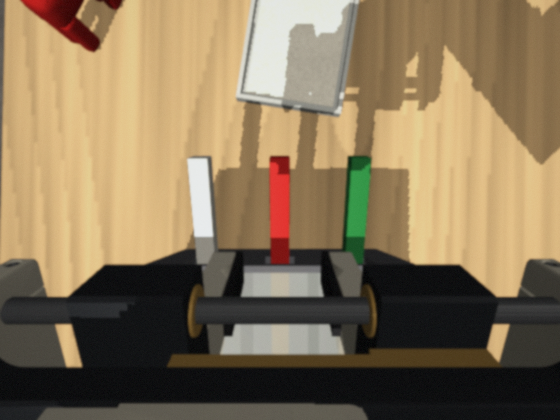

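The wrist view shows the red stick at columns 272–290 with its end at row 157. The prediction was (281, 157), so the fit holds and the fingers straddle only the red stick. Going down and gripping.

```bash
python3 -m inch '-0.006 -0.001 0.08 0 0 -0.001;-0.006 -0.001 0.16 0 0 -0.001;-0.006 -0.001 0.24 0 0 -0.001;-0.006 -0.001 0.3 0 0 -0.001;-0.006 -0.001 0.34 0 0 -0.001;-0.006 -0.001 0.368 0 0 -0.001;-0.006 -0.001 0.368 0 0 -0.001'
python3 -m inch '0 0 0 0 0 0;0 0 0 0 0 0;0 0 0 0 0 0;0 0 0 0 0 0;0 0 0 0 0 0;0 0 0 0 0 0;0 0 0 0 0 0' 1
```

```text
clock: 5.25
tool_pos: [0.5966, 0.1365, 0.0874]
orientation: [180.0, -18.2, -88.9]
force: [0.5, -0.6, -0.1]
opening: 0.0439
gripper_force: 0.0
clock: 5.83
tool_pos: [0.5975, 0.1386, 0.0883]
orientation: [-179.9, -18.1, -88.8]
force: [0.4, -0.1, -0.1]
opening: 0.0032
gripper_force: 0.0
```

Run:
```python
from goto import *
a=save('scene','s2');b=save('top','t2');w=save('wrist','w2')
d=np.hstack([cv2.resize(a[140:300,280:460],(400,356)),cv2.resize(w,(400,356))])
cv2.imwrite('pics/c2.png',d[:,:,::-1])
p,Rm,o=pose(); print(o['opening'],o['gripper_force'],p)
for c in('scene','top','wrist'):print([(np.round(r['rect']).tolist(),round(r['p'],2)) for r in cut_out(c,'stick_red')[:2]])
```

```text
0.0005621757400746576 0.0 [0.59747935 0.13844293 0.08817833]
[([327.0, 207.0, 66.0, 36.0], 0.75)]
[([212.0, 188.0, 28.0, 14.0], 0.86)]
[]
```

View pics/c2.png

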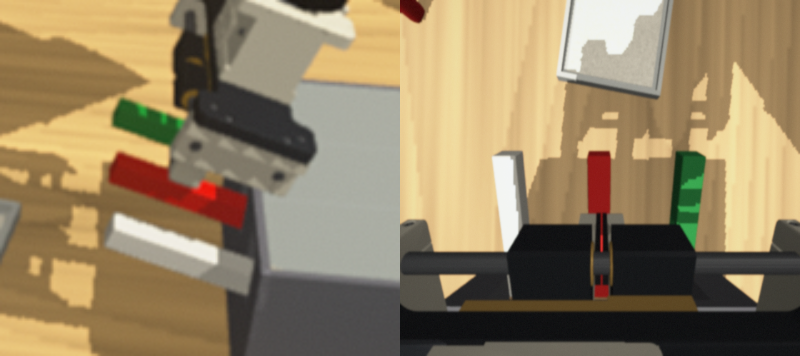

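Run:
```python
from goto import *
p,Rm,o=pose()
im=cv2.imread('pics/s2.png'); im2=cv2.imread('pics/t2.png')
def put(im,cam,q,c):
    return [int(round((v+.5)*1)) for v in proj(cam,q)]
def crop(im,cam,x0,y0,w,h,f):
    z=cv2.resize(im[y0:y0+h,x0:x0+w],None,fx=f,fy=f,interpolation=cv2.INTER_CUBIC)
    for q,c in((p,(255,255,0)),(p-.019*Rm[:,2],(255,0,255)),(E,(0,255,0)),(E+.045*sx,(0,255,0)),(E+.1*sx,(0,255,0))):
        u=proj(cam,q); cv2.circle(z,(int((u[0]+.5-x0)*f),int((u[1]+.5-y0)*f)),3,c,-1); print(cam,u.round(1))
    return z
a=crop(im,'scene',310,170,90,90,4.4); b=crop(im2,'top',165,150,90,90,4.4)
cv2.imwrite('pics/c3.png',np.hstack([a,b]))
```

```text
scene [353.9 227.4]
scene [358.9 218.8]
scene [330.  213.3]
scene [355.9 222.6]
scene [387.1 233.7]
top [213.9 196.3]
top [208.9 195.3]
top [236.  194.1]
top [211.8 195.9]
top [183.3 198.1]
```

View pics/c3.png

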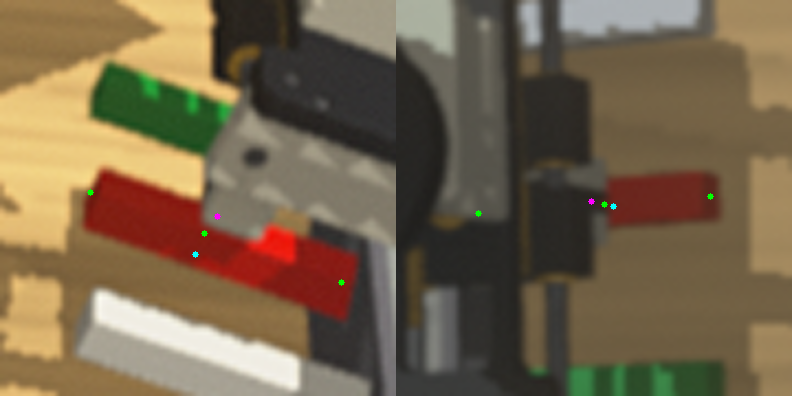

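The fingers shut above the red stick. Its top face is still under the tips (crop around (250, 235)), so the tips sit about 20 mm higher than the reported TCP suggests. I'll reopen, shift 10 mm outward, go 14 mm deeper and retry.

```bash
python3 -m inch '0 0 0 0 0 0;0 0 0 0 0 0;0 0 0 0 0 0;0 0 0 0 0 0;0 0 0 0 0 0;0.03 0 0 0 0 0;0.03 0 0.02 0 0 0;0.03 0 0.047 0 0 0;0.03 0 0.047 0 0 0' 0
python3 - <<'E'
from goto import *
a=save('scene','s4')
p,Rm,o=pose(); print(p,o['opening'],o['force'])
z=cv2.resize(a[150:260,300:410],None,fx=5,fy=5,interpolation=cv2.INTER_CUBIC)[:,:,::-1]
cv2.imwrite('pics/c4.png',z)
w=save('wrist','w4');m=cut_out('top','stick_red');
E
```

```text
clock: 6.88
tool_pos: [0.5967, 0.1242, 0.0758]
orientation: [179.9, -18.2, -88.8]
force: [-0.4, -0.2, -0.4]
opening: 0.0436
gripper_force: 0.0
[0.59696382 0.12445762 0.07638017] 0.04338446995171448 [0.13898648 0.22322732 0.53990989]
```

View pics/c4.png

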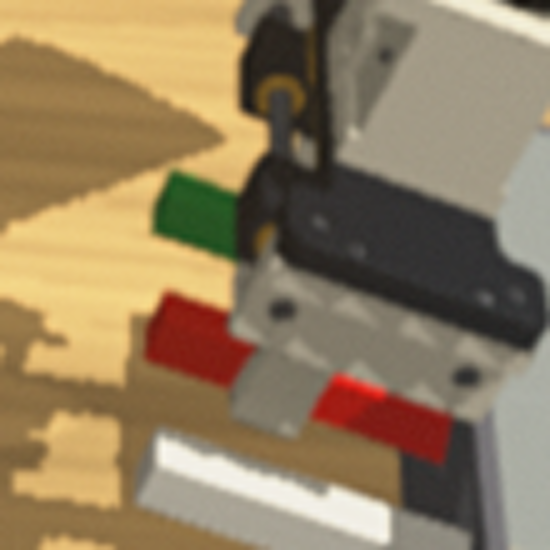

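Now the near finger (crop (270, 395)) overlaps the full height of the red stick and is clear of the white one. Closing.

```bash
python3 -m inch '0 0 0 0 0 0;0 0 0 0 0 0;0 0 0 0 0 0;0 0 0 0 0 0;0 0 0 0 0 0;0 0 0 0 0 0;0 0 0 0 0 0' 1
```

```text
clock: 7.62
tool_pos: [0.5979, 0.1256, 0.0777]
orientation: [-179.9, -18.1, -88.8]
force: [-0.2, 0.5, -0.1]
opening: 0.0178
gripper_force: 29.9
```

Gripped: opening 17.8 mm at 30 N. Drawing it out along its axis.

```bash
python3 -m inch '0.02 0 0 0 0 0;0.06 0 0 0 0 0;0.11 0 0 0 0 0;0.16 0 0 0 0 0;0.21 0 0 0 0 0;0.26 0 0 0 0 0;0.31 0 0 0 0 0;0.36 0 0 0 0 0;0.4 0 0 0 0 0;0.4 0 0 0 0 0'
python3 - <<'E'
from goto import *
im=save('scene','s5');save('top','t5');p,Rm,o=pose()
for c in('scene','top'):
    for t in('stick_red','stick_white','stick_green'):print(c,t,[(np.round(r['rect']).tolist(),round(r['p'],2)) for r in cut_out(c,t)[:1]])
cv2.imwrite('pics/c5.png',np.hstack([cv2.imread('pics/s5.png')[130:330,180:560],cv2.imread('pics/t5.png')[110:310,0:400]]))
E
```

```text
clock: 8.45
tool_pos: [0.6, 0.009, 0.1159]
orientation: [-179.9, -18.1, -88.9]
force: [-0.3, -0.4, -1.5]
opening: 0.0176
gripper_force: 29.9
scene stick_red [([257.0, 182.0, 133.0, 59.0], 0.74)]
scene stick_white [([329.0, 235.0, 66.0, 35.0], 0.69)]
scene stick_green [([332.0, 184.0, 56.0, 33.0], 0.69)]
top stick_red [([277.0, 186.0, 29.0, 11.0], 0.81)]
top stick_white []
top stick_green [([179.0, 235.0, 60.0, 9.0], 0.84)]
```

View pics/c5.png

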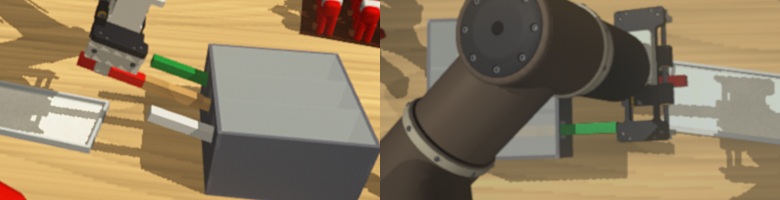

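The red stick is sliding out in line (scene (77–145, 70) in the crop), and white and green are unmoved. Drawing the rest.

```bash
python3 -m inch '0.03 0 0 0 0 0;0.08 0 0 0 0 0;0.13 0 0 0 0 0;0.18 0 0 0 0 0;0.23 0 0 0 0 0;0.28 0 0 0 0 0;0.33 0 0 0 0 0;0.38 0 0 0 0 0;0.41 0 0 0 0 0;0.41 0 0 0 0 0'
python3 - <<'E'
from fit import *
from goto import pose
p,Rm,o=pose();save('scene','s6');save('top','t6')
cv2.imwrite('pics/c6.png',np.hstack([cv2.imread('pics/s6.png')[100:330,130:530],cv2.imread('pics/t6.png')[90:320,100:500]]))
m={c:mask_of(c,'stick_red') for c in('scene','top')}
print({k:(v is not None) for k,v in m.items()},p,o['force'])
E
```

```text
clock: 9.68
tool_pos: [0.6026, -0.1074, 0.1541]
orientation: [-179.9, -18.1, -88.9]
force: [0.4, 0.5, -1.1]
opening: 0.0179
gripper_force: 29.9
{'scene': True, 'top': True} [ 0.60256869 -0.10739388  0.15410086] [ 0.37312577  0.52281197 -1.06781253]
```

View pics/c6.png

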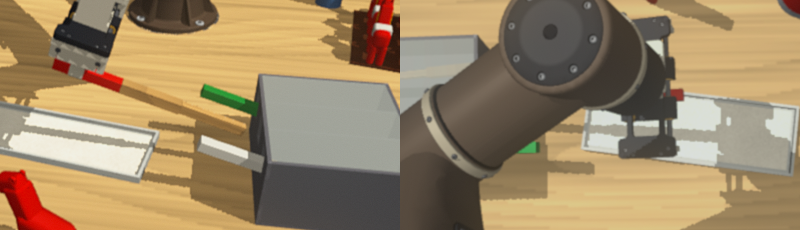

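```bash
cat >> goto.py <<'E'
ty=np.radians(81.8); TC=np.array([.5623,-.1765,0]); td=np.array([np.cos(ty),np.sin(ty),0])
RF=np.column_stack([-td,np.cross([0,0,-1],-td),[0,0,-1]])
E
python3 - <<'E'
from goto import *
p,Rm,o=pose()
E2=E-.247*sx
print('pred painted,blade px',proj('scene',E2),proj('scene',E2+.32*sx))
t=TC-.121*td;t[2]=.16
print(t,row(p,Rm,t,RF).round(4), 'axial .03 first')
E
```

```text
pred painted,blade px [182.32784055 160.68946667] [371.8217964  228.25471691]
[ 0.5450419  -0.29626292  0.16      ] [ 0.6085  0.2053  0.1751 -0.0084 -0.1006  0.0519] axial .03 first
```

```bash
python3 -m inch '0.08 0 0 0 0 0;0.17 0 0 0 0 0;0.28 0.04 0.03 0 -0.02 0.01;0.38 0.1 0.08 -0.002 -0.045 0.02;0.48 0.16 0.13 -0.005 -0.07 0.035;0.57 0.19 0.165 -0.008 -0.09 0.047;0.608 0.205 0.175 -0.008 -0.1 0.052;0.608 0.205 0.175 -0.008 -0.1 0.052;0.608 0.205 0.175 -0.008 -0.1 0.052'
python3 - <<'E'
from goto import *
save('scene','s7');save('top','t7');p,Rm,o=pose();print(p,o['orientation'],o['opening'],o['force'])
cv2.imwrite('pics/c7.png',np.hstack([cv2.imread('pics/s7.png')[100:330,30:430],cv2.imread('pics/t7.png')[90:320,160:560]]))
d=-Rm[:,0]; ax=p-.015*Rm[:,2]
print('pred ends',proj('scene',ax-.039*d),proj('scene',ax+.281*d))
print(row(p,Rm,np.r_[(TC-.121*td)[:2],.03],RF).round(4))
E
```

```text
clock: 10.63
tool_pos: [0.5448, -0.2975, 0.1598]
orientation: [-179.9, -0.1, -98.4]
force: [-0.2, 0.2, -1.0]
opening: 0.0176
gripper_force: 29.9
[ 0.5451605  -0.2957341   0.15977246] [-1.79936726e+02 -1.23482804e-01 -9.81720663e+01] 0.01782994529690008 [0.34437637 0.45209849 0.22107928]
pred ends [ 79.92849259 139.47400846] [260.20483031 169.71173743]
[ 9.000e-04  6.000e-04  4.326e-01 -4.000e-04 -7.000e-04  2.000e-04]
```

View pics/c7.png

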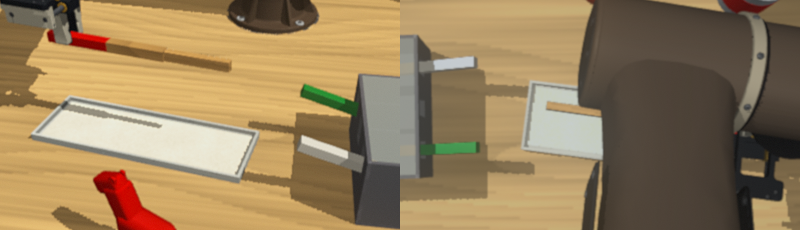

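Observed ends at (78, 137) and (261, 167), against predicted (80, 139) and (260, 170). The stick is level, lengthwise and over the tray, so I'm lowering it.

```bash
python3 -m inch '0 0 0.06 0 0 0;0 0 0.14 0 0 0;0 0 0.22 0 0 0;0 0 0.3 0 0 0;0 0 0.37 0 0 0;0 0 0.42 0 0 0;0 0 0.45 0 0 0;0 0 0.47 0 0 0;0 0 0.47 0 0 0;0 0 0.47 0 0 0'
python3 - <<'E'
from goto import *
save('scene','s8');save('top','t8');p,Rm,o=pose();print(p,o['opening'],o['force'])
cv2.imwrite('pics/c8.png',np.hstack([cv2.imread('pics/s8.png')[100:330,30:430],cv2.imread('pics/t8.png')[90:320,160:560]]))
E
```

```text
clock: 11.57
tool_pos: [0.546, -0.2962, 0.0197]
orientation: [-179.9, -0.1, -98.1]
force: [0.1, 0.5, -0.1]
opening: 0.0175
gripper_force: 29.9
[ 0.54626995 -0.29661459  0.02034913] 0.017549889821194112 [-0.71751784 -0.14683734 -0.24476474]
```

View pics/c8.png

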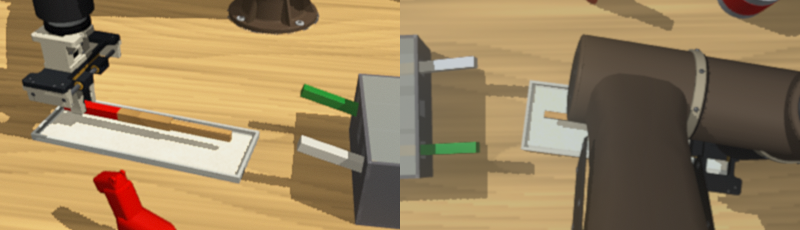

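The stick is inside the tray walls and parallel to them, still held and just above the floor. The last few millimetres go slowly while I watch the force.

```bash
python3 -m inch '0 0 0.012 0 0 0;0 0 0.022 0 0 0;0 0 0.03 0 0 0;0 0 0.036 0 0 0;0 0 0.036 0 0 0;0 0 0.036 0 0 0'
```

```text
clock: 12.17
tool_pos: [0.5452, -0.2967, 0.0082]
orientation: [-179.9, -0.1, -98.2]
force: [0.6, -0.3, -2.0]
opening: 0.0176
gripper_force: 29.9
```

```bash
python3 -m inch '0 0 0 0 0 0;0 0 0 0 0 0;0 0 0 0 0 0;0 0 0 0 0 0;0 0 0 0 0 0;0 0 0 0 0 0' 0
python3 -m inch '0 0 -0.05 0 0 0;0 0 -0.13 0 0 0;0 0 -0.25 0 0 0;0 0 -0.38 0 0 0;0.12 0 -0.5 0 0 0;0.25 0 -0.55 0 0 0;0.35 0 -0.6 0 0 0;0.35 0 -0.6 0 0 0'
python3 - <<'E'
from fit import *
import goto as g
save('scene','s9');save('top','t9');p,Rm,o=g.pose();print(p,o['opening'],o['force'])
def lying(q): # centre x,y,z,yaw
    d=np.array([np.cos(q[3]),np.sin(q[3]),0]);n=np.array([-d[1],d[0],0]); b=C.copy();b[:,0]=b[:,0]*2-1
    return q[:3]+(b*[.16,.009,.009])@np.array([d,n,[0,0,1]])
m={'scene':mask_of('scene','stick_red')}
q,f=fit(m,lambda v:lying([v[0],v[1],.014,v[2]]),[*g.TC[:2],g.ty],[.01,.01,.05]);print(q,np.degrees(q[2]),f)
e=q[:2]-g.TC[:2];print('along',e@g.td[:2],'across',e@[-g.td[1],g.td[0]])
cv2.imwrite('pics/c9.png',np.hstack([cv2.imread('pics/s9.png')[100:330,30:430],cv2.imread('pics/t9.png')[90:320,160:560]]))
E
```

```text
clock: 12.67
tool_pos: [0.5454, -0.2966, 0.0085]
orientation: [-179.9, -0.1, -98.2]
force: [0.7, 0.9, 0.1]
opening: 0.0432
gripper_force: 0.0
clock: 13.33
tool_pos: [0.5305, -0.4062, 0.1931]
orientation: [-179.6, -0.3, -98.4]
force: [1.4, 1.4, -0.5]
opening: 0.0439
gripper_force: 0.0
[ 0.52972875 -0.40173791  0.18918919] 0.043622192932134526 [ 0.30682828  1.23169975 -1.40058291]
[ 0.56123721 -0.17518522  1.41495697] 81.07106240932937 0.10670032124827902
along 0.0011497575205602413 across 0.0012394458755099632
```

View pics/c9.png

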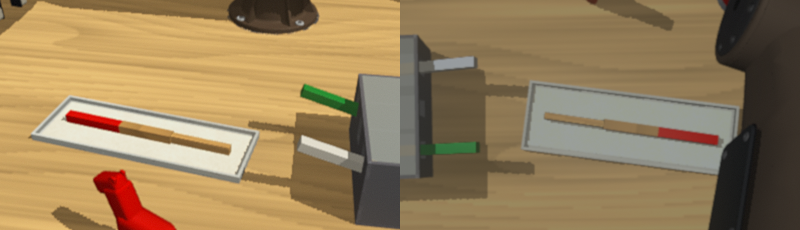

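The red stick lies flat in the middle of the tray, about 1 mm off centre and 1° off its length. White and green are still in their slots, and the gripper is clear.

```bash
python3 -c "
from plant import *
print(close_job())"
```

```text
the job is handed in; nothing more can be done
None
```

The red stick lies flat, lengthwise and centred to about 1 mm in the drip tray, after a first grasp that closed above it and a second that held; the white and green sticks stayed in their slots, and the job was handed in (no verdict shown) at about 13.5 s.

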